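# Fit the kneading paddle and wind the kneader's spring timer

### The job

Get the dough kneader ready to run: slide the kneading paddle (the finned one, not the wire beater) all the way down over the square drive shaft in the bowl, then wind the spring timer clockwise to 15 minutes. Let go of both, and leave the other things on the worktop standing where they are.

Things in the scene. Friction and masses are not known exactly. Their poses are not given: they have to be found in the camera images.
- paddle: kneading paddle, cast aluminium, about 0.16 kg, upright. Square hub 32 x 32 mm, 52 mm tall, a 16 x 16 mm square hole right through it, sides parallel; two fins, 26 mm tall, 9 mm thick (15 at the tips), flush with the hub's foot, reach 76 mm along own +y and 56 mm along -y. All four hub sides are free above 26 mm. Origin: centre of the hub's foot, z up. Fits the shaft at any quarter turn
- shaft_foot (a point): point on the bowl floor on the drive shaft's axis, 81 mm above the worktop: a fully home paddle has its origin here. Shaft: fixed, upright, square steel, 14 x 14 mm, its sides along this point's x and y (the kneader's), 52 mm tall plus an 8 mm tapered round tip, so the tip is 60 mm above the bowl floor, 8 mm proud of a home paddle. Origin on the floor, z up
- bowl_rim (a point): centre of the mouth of the steel bowl, on the shaft's axis, 163 mm above the worktop. The bowl is fixed on the kneader; inner radius about 80 mm at the floor, 92 mm at the rim; outer radius 95 mm. Axes as the kneader's
- kneader: white dough kneader, fixed; origin: centre of its underside. Motor base 220 mm (own x) by 330 mm (own y), top 75 mm high; bowl axis at own (0, 65) mm; flat control head at the -y end, top 100 mm high, timer axis at own (-20, -105) mm. Marks printed round the knob, one a minute, longer at 0, 5, 10, 15 and 20, run clockwise from 0, which lies on the knob's own +x side
- timer (a joint): angle wound on the spring timer's knob, rad, growing clockwise seen from above; 0.2793 rad (16 degrees) a minute: 0 is off, 4.189 is 15 minutes, end stop 5.585 (20). Starts with 0 to 3 minutes left. The spring pulls back, 0.022 N m per rad, but the clockwork holds it where it is let go; winding takes 0.16 N m plus the spring. It can also be turned back
- timer_grip (a point): middle of the black grip bar on the timer's knob, on its upright axis, 123 mm above the worktop; turns with it: x along the bar to its pointer end (white line), z up; x lies along the kneader's own +x at 0 minutes. Bar 66 mm long, 14 mm thick, from 108 to 138 mm above the worktop, on a flat round skirt of radius 36 mm, top at 108 mm
- beater: spare wire beater of the same machine, not wanted: the same hub as the paddle, with steel wire loops 63 mm out either side instead of fins; origin under its hub
- jar_green: spice jar with green lid, radius 22 mm, 85 mm tall; origin: centre of its foot
- jar_blue: spice jar with blue lid, radius 22 mm, 85 mm tall; origin: centre of its foot
- oil_sprayer: oil sprayer bottle with grey head, radius 36 mm (trigger to 45 mm), 190 mm tall; origin: centre of its foot
- pump_bottle: white soap pump bottle, radius 37 mm, 195 mm tall, spout 70 mm out; origin: centre of its foot
- canister: metal canister, radius 42 mm, 110 mm tall; origin: centre of its foot
- mug: white mug, radius 38 mm, 85 mm tall, handle along own +y; origin: centre of its foot
- mill: wooden pepper mill, radius 27 mm, 155 mm tall; origin: centre of its foot
There are look-alikes about, which are no part of the job. Leave any orange or turquoise look-alike of the canister alone.

How it is judged:
By the outcome, as a careful person would: the job done as asked, in the order asked, and still so for the second after the job is handed in, with the robot touching nothing.
It also fails if it takes over 72 s, if anything falls off the work surface, if the arm or the gripper's body presses on something with over 40 N, if the wrist force passes 120 N, or if a joint passes its speed limit or range.

### The arm

A 6-joint arm with a two-finger parallel gripper is mounted at the origin on the work surface. World frame = base frame: x ahead of the robot, y to its left, z up, the work surface at z = 0. Lengths are in m, angles in rad, forces in N, time in s.
With the tool pointing down it reaches from about 0.325 to 0.775 m from the base axis. Payload 9.3 kg.
Tool frame: the origin (TCP) lies between the finger pads; the fingertips stand 25 mm ahead of it and the grasp point (between the pads) lies 6 mm ahead of it; z points along the fingers, y is the line along which they close (so a half turn about z gives the same grasp; the last joint's range is limited). The gripper opens to 85 mm and grips with 20 to 120 N. Pads are 22 mm wide; open, the fingers measure 114 mm over their backs; the gripper's body (76 mm by 85 mm) begins 54 mm behind the grasp point. The pads swing forward as they close: fully open they stand 13 mm farther back than shut.
Start: joints at [-1.381, 0.259, 0.021, 1.334, 0, 1.418], TCP at [0.185, -0.518, 0.256] pointing down, gripper open.
Joint ranges: [-3.04, 3.04], [-0.91, 1.82], [-1.04, 1.36], [-1.92, 1.95], [-1.52, 1.45], [-3.14, 3.14]. Speed limits (rad/s): [2.22, 2.22, 2.79, 3.14, 3.14, 3.14].

### API

Orientations are given as a 3x3 rotation matrix whose columns are the frame's x, y, z axes.
In Python, from rig import manip gives the robot as it stands.
- The arm moves only by the shell command python3 -m crank 'ROWS' [FORCE]. ROWS is JSON, a list of rows, each an object of numbers: "jaw": the opening, from -1 (shut) to 1 (fully open); "x", "y", "z": the shift along the tool's x, y, z in mm; "spin": the turn about the tool's z in degrees. A call has 1 to 8 rows; each row shifts and turns the commanded pose from where the row before left it, along the tool's axes as they then stand; what a row does not reach is not made up. A row lasts 1/8 s, in which the tool goes at most 62.5 mm and 10.7 degrees, less where a joint would pass 70% of its speed; a pose out of reach is approached as far as the arm can. A call with a gripper value outside its range is refused whole. The fingers move at their own pace and stop on an object; FORCE is the grip in N (left out, the last holds). Time passes only in rows, so rows that do not move let the fingers close. It gives the time, the measured TCP pose, the force, the opening and the grip force at its end, in the units of the state.
- manip.observe(): the state, without advancing time (a new reading comes with each control period).
- manip.snapshot(name): name is "scene" or "side" or "wrist"; returns (picture, depth): 400x640x3 uint8, red, green, blue; 400x640 float32, m along the optical axis (not along the pixel's ray), 0 where there is no reading.
- manip.get_calibration(name): a dict with "fx", "fy", "cx", "cy" (pixels), "R" (3x3) and "t" (3): a world point X has camera coordinates R X + t. Camera axes: x right, y down, z forward; pixel columns grow to the right and rows downward; lengths in m; the calibration is good to about 2 mm. The wrist camera is an equidistant fisheye: a pixel r from the principal point sees the ray r / f radians off the axis. A picture is of the moment at which its call begins: read the wrist's pose just before it. get_calibration takes no time and is no camera call; for the wrist camera it gives the pose at the moment of the call.
- manip.finish_job(): hands the job in; it is judged then, once.
Trained networks look in the newest picture that a camera, given by its name, has taken for a name from the list of things; names that differ only in an ending like _2 or _b are one class to them, and where a whole thing is asked for, a point or a joint stands for the part that bears it (a point fixed in the world has none). Each returns a list of dicts, best first, with "conf" (0 to 1); they miss things now and then, are a little off and sometimes report something else, mostly with a low value. They report only what shows in the picture. A call takes as long as a camera call. They do not tell look-alikes from the thing itself.
- manip.cut_out(label, camera): "mask" (400x640 bool, what is visible of it) and "at" ([column, row] in pixels, amid what is visible of it).
- manip.mark_of(label, camera): "at" ([column, row] in pixels: a listed point, or the origin of a listed thing).
The state is a dict: "time": time; "joint_positions": joint angles; "dq": joint speeds; "effort": joint torques, N m; "tcp_pos": TCP position; "orientation": TCP orientation; "ft_force": force on the tool from outside, world axes, zero at the start; "wrist_torque": the same for the moment, N m; "width": finger opening in m; "grip_force": force on a finger pad.
Only numpy, scipy, OpenCV 4.12 (cv2) and the standard library are available. Lean on these libraries where they do the work, as an engineer would, in place of code of your own. Each camera call takes 0.05 s, during which the arm holds its last target. There are 200 camera calls.

## Working session

There is one attempt and no reset: what is moved stays moved. The work goes in short steps, Python scripts to look and compute and a shell command to move; the robot and the scene stay as the last step left them, time stands still between calls to the robot, and variables do not carry over. Pictures are saved under pics/ and viewed, at most 12 in all, crops included, and the job is handed in when it is done.

```bash
ls; mkdir -p pics; cat > h.py <<'E'
from rig import manip
import numpy as np, cv2
def cal(n):
    c=manip.get_calibration(n); return c,np.array(c["R"]),np.array(c["t"])
def pt(n,u,v,d=None,z=None):
    "world point from pixel(s) with depth d or on plane z (pinhole)"
    c,R,t=cal(n); u=np.asarray(u,float);v=np.asarray(v,float)
    r=np.stack([(u-c["cx"])/c["fx"],(v-c["cy"])/c["fy"],np.ones_like(u)],-1)
    if d is not None: return (r*np.asarray(d)[...,None]-t)@R
    w=r@R; o=-R.T@t; return o+w*((z-o[2])/w[...,2])[...,None]
def px(n,X):
    c,R,t=cal(n); p=np.asarray(X)@R.T+t
    return np.stack([c["fx"]*p[...,0]/p[...,2]+c["cx"],c["fy"]*p[...,1]/p[...,2]+c["cy"]],-1)
def save(n,im): cv2.imwrite("pics/"+n+".png",cv2.cvtColor(im,cv2.COLOR_RGB2BGR))
E
python3 - <<'E'
from h import *
for n in("scene","side"):
    im,d=manip.snapshot(n); save(n,im); np.savez("/tmp/"+n,im=im,d=d)
    c,R,t=cal(n); print(n,c["fx"],-R.T@t,R[2])
    for l in("paddle","beater","kneader","timer_grip","bowl_rim","shaft_foot"):
        for r in manip.mark_of(l,n)[:3]: print(l,np.round(r["at"]),round(r["conf"],2))
print(manip.observe())
E
```

```text
pics
scene 362.45572784499507 [ 1.21822552 -0.04566341  0.9173223 ] [-0.64460128  0.06550096 -0.76170783]
paddle [181. 220.] 0.69
beater [420. 204.] 0.88
kneader [314. 224.] 0.95
timer_grip [280. 205.] 0.86
bowl_rim [336. 183.] 0.6
bowl_rim [336. 200.] 0.6
shaft_foot [336. 201.] 0.81
side 374.6259691298007 [0.41656128 1.05673062 0.91141707] [ 0.12329212 -0.78136775 -0.61177079]
paddle [348. 160.] 0.7
beater [327. 297.] 0.84
kneader [321. 218.] 0.95
kneader [277. 236.] 0.37
timer_grip [317. 173.] 0.57
bowl_rim [324. 194.] 0.72
shaft_foot [367. 228.] 0.73
shaft_foot [324. 216.] 0.57
{'time': 0.7, 'joint_positions': array([-1.38055933e+00,  2.58612280e-01,  2.14977790e-02,  1.33367944e+00,
       -6.06627358e-07,  1.41817750e+00]), 'dq': array([-1.08868717e-03, -9.26797752e-05, -5.13793206e-04, -4.73059530e-04,
        3.53284155e-04, -1.98907813e-03]), 'effort': array([-1.49623564e-03, -5.55219913e+01,  3.44690001e+01,  8.10946949e-04,
       -2.43628037e-04,  9.96241425e-06]), 'tcp_pos': array([ 0.1848846 , -0.51799941,  0.25627117]), 'orientation': array([[ 9.41798441e-01,  3.36178073e-01, -1.44279650e-07],
       [ 3.36178073e-01, -9.41798441e-01, -2.45886405e-06],
       [-9.62498528e-07,  2.26725068e-06, -1.00000000e+00]]), 'ft_force': array([0.00874908, 0.06360756, 0.71365422]), 'wrist_torque': array([0.01278362, 0.02207815, 0.01491413]), 'grip_force': 0.0, 'width': 0.08521928683547883}
```

View pics/scene.png

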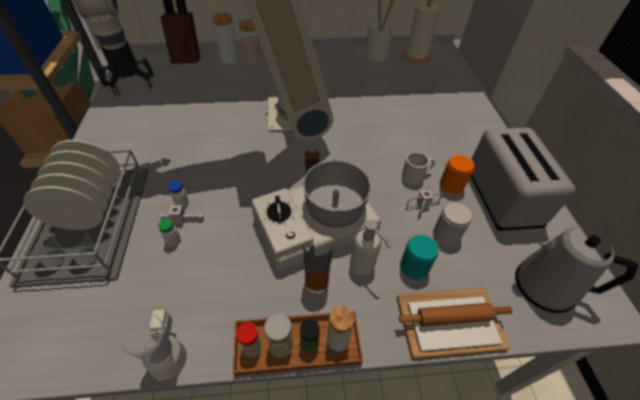

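View pics/side.png

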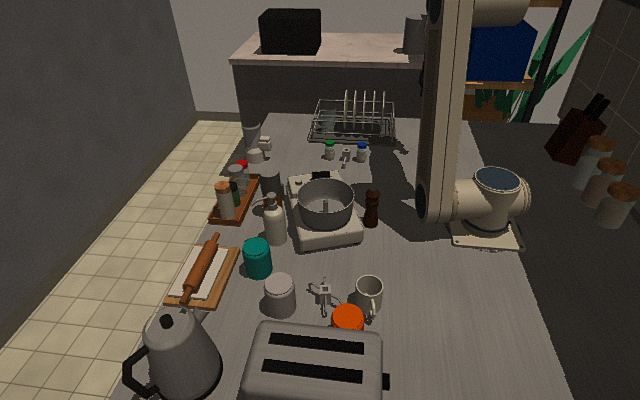

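```bash
python3 - <<'E'
from h import *
V,U=np.mgrid[0:400,0:640]
S={n:np.load(f"/tmp/{n}.npz") for n in("scene","side")}
P={n:pt(n,U,V,S[n]["d"]) for n in S}
for n in S:
    manip.snapshot(n)
    for l in("paddle","beater","kneader","jar_green","jar_blue","oil_sprayer","pump_bottle","mill","mug","canister"):
        for r in manip.cut_out(l,n)[:2]:
            if r["conf"]<.3: continue
            m=r["mask"]&(S[n]["d"]>0); p=P[n][m]
            print(n,l,round(r["conf"],2),np.round(r["at"]),m.sum(),"med",np.round(np.median(p,0),3),"zmax",np.percentile(p[:,2],97).round(3))
            if l=="paddle":
                h=p[(p[:,2]>.035)]; print(" hub",np.round(h.mean(0),4),len(h)); 
                f=p[(p[:,2]<.032)&(p[:,2]>.012)]; xy=f[:,:2]-h[:,:2].mean(0); u,s,v=np.linalg.svd(xy); print(" fin dir",v[0],np.percentile(xy@v[0],[1,99]))
            if l=="kneader":
                rim=p[(p[:,2]>.155)&(p[:,2]<.17)][:,:2]
                A=np.c_[2*rim,np.ones(len(rim))]; s=np.linalg.lstsq(A,(rim**2).sum(1),rcond=None)[0]; print(" rim",s[:2],np.sqrt(s[2]+s[:2]@s[:2]))
                for a,b in((.068,.082),(.094,.106)):
                    q=p[(p[:,2]>a)&(p[:,2]<b)][:,:2].astype(np.float32); print(" rect",a,cv2.minAreaRect(q),len(q))
def crop(n,u,v,w=50,h=40,k=6): return cv2.resize(S[n]["im"][v-h:v+h,u-w:u+w],None,fx=k,fy=k,interpolation=cv2.INTER_CUBIC)
a=np.hstack([crop("scene",180,213,32,30),crop("scene",425,200,32,30)]); b=np.hstack([crop("side",346,155,32,20),crop("side",323,293,32,20)])
im=np.vstack([a,b]); save("crop1",cv2.convertScaleAbs(im,alpha=1.5))
E
```

```text
scene paddle 0.64 [180. 213.] 429 med [ 0.526 -0.382  0.024] zmax 0.053
 hub [ 0.5223 -0.3906  0.0469] 144
 fin dir [-0.07360641 -0.99728737] [-0.07339808  0.05191359]
scene paddle 0.46 [314. 215.] 8534 med [0.605 0.028 0.096] zmax 0.158
 hub [0.5906 0.0249 0.0962] 8274
 fin dir [ 0.77390429 -0.63330257] [-0.01577352  0.17838557]
scene beater 0.75 [429. 200.] 264 med [0.523 0.38  0.04 ] zmax 0.052
scene kneader 0.61 [318. 214.] 8594 med [0.605 0.027 0.096] zmax 0.16
 rim [0.55450286 0.08450329] 0.0937474289276673
 rect 0.068 ((0.551543116569519, 0.015272408723831177), (0.2667391002178192, 0.325595498085022), 20.042720794677734) 2638
 rect 0.094 ((0.5553343892097473, 0.009343847632408142), (0.23574772477149963, 0.3215755224227905), 24.426494598388672) 2258
scene jar_green 0.7 [170. 232.] 396 med [ 0.608 -0.393  0.059] zmax 0.086
scene jar_blue 0.81 [179. 193.] 334 med [ 0.465 -0.389  0.057] zmax 0.086
scene oil_sprayer 0.97 [312. 267.] 982 med [0.787 0.007 0.112] zmax 0.185
scene oil_sprayer 0.41 [315. 212.] 8539 med [0.605 0.028 0.096] zmax 0.159
scene pump_bottle 0.56 [363. 251.] 11
[... 1017 characters left out ...]
.0), (0.0, 0.0), 0.0) 0
 rect 0.094 ((0.0, 0.0), (0.0, 0.0), 0.0) 0
side jar_green 0.67 [329. 149.] 194 med [ 0.59  -0.385  0.049] zmax 0.086
side jar_blue 0.57 [362. 152.] 181 med [ 0.447 -0.38   0.052] zmax 0.086
side oil_sprayer 0.87 [272. 188.] 431 med [0.735 0.039 0.138] zmax 0.185
side pump_bottle 0.57 [273. 219.] 903 med [0.707 0.172 0.096] zmax 0.195
side mill 0.74 [369. 208.] 491 med [0.395 0.047 0.079] zmax 0.15
side mill 0.67 [329. 152.] 175 med [ 0.59  -0.385  0.052] zmax 0.086
side mug 0.68 [371. 297.] 978 med [0.389 0.396 0.054] zmax 0.085
side canister 0.89 [348. 318.] 714 med [0.442 0.507 0.11 ] zmax 0.113
side canister 0.79 [282. 296.] 1222 med [0.628 0.447 0.097] zmax 0.112
```

View pics/crop1.png

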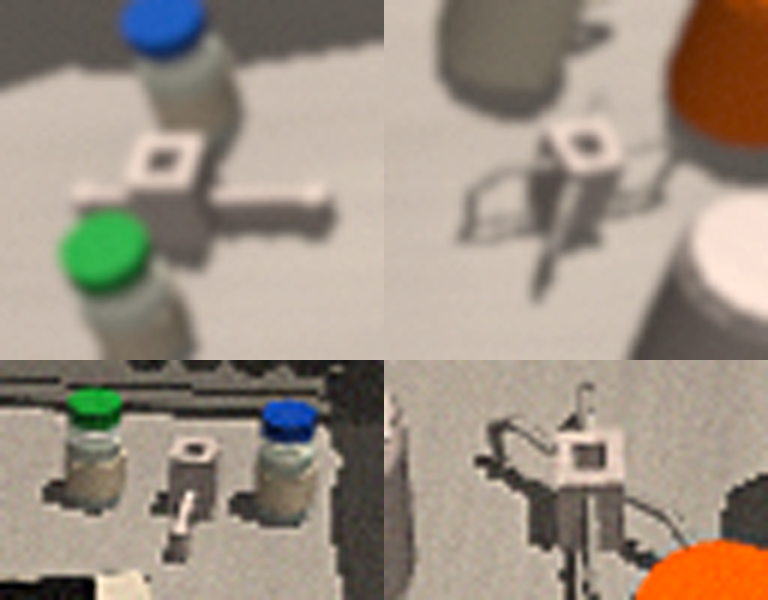

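Candidates: the finned hub at scene (180,213), between the blue jar (179,193) and the green jar (170,232), or the wire-looped hub at scene (425,200). The crop shows solid fins on the first, so that one is the paddle. The second is the beater and stays where it is. I'm moving over the paddle now.

```bash
python3 -m crank '[{"x":45},{"x":52},{"x":52},{"x":52},{"x":52},{"x":52},{"x":51,"y":-10},{}]'
python3 -m crank '[{"spin":8,"z":10},{"spin":8,"z":10},{"spin":7.5,"z":10},{}]'
python3 - <<'E'
from h import *
o=manip.observe(); print(o["tcp_pos"],o["orientation"])
c,R,t=cal("wrist"); print(c["fx"],c["cx"],c["cy"],-R.T@t,R)
im,d=manip.snapshot("wrist"); save("w1",cv2.convertScaleAbs(im,alpha=1.4))
for l in("paddle","jar_blue","jar_green"): print(l,[(np.round(r["at"]),round(r["conf"],2)) for r in manip.mark_of(l,"wrist")])
E
```

```text
[ 0.18486105 -0.51801283  0.25627189] [[ 9.41814176e-01  3.36133988e-01  2.46121630e-05]
 [ 3.36133988e-01 -9.41814176e-01  6.95163170e-06]
 [ 2.55167637e-05  1.72583922e-06 -1.00000000e+00]]
309.70691628693146 316.35822966050216 202.6459113659895 [ 0.25117066 -0.49329859  0.37451212] [[ 3.37349565e-01 -9.41379356e-01  4.23917991e-04]
 [-9.04549197e-01 -3.24026439e-01  2.77123830e-01]
 [-2.60741292e-01 -9.38710583e-02 -9.60834118e-01]]
paddle []
jar_blue []
jar_green []invalid input
invalid input
```

View pics/w1.png

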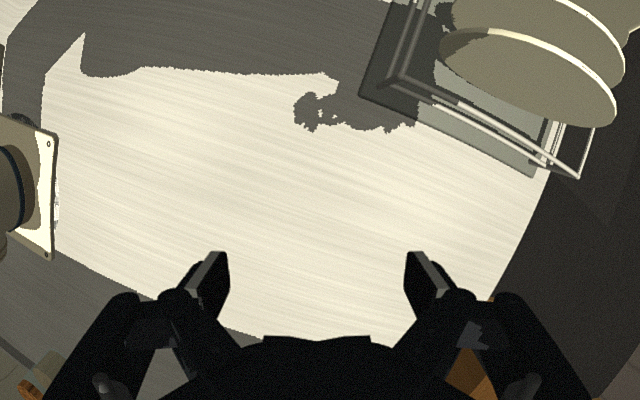

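The empty rows were probably refused. The wrist view shows the rack at upper right (380–600, 0–180), so I'll swing away from it first.

```bash
python3 -m crank '[{"jaw":1,"x":20,"y":-40,"z":0,"spin":0},{"jaw":1,"x":50,"y":-10,"z":0,"spin":0},{"jaw":1,"x":52,"y":0,"z":0,"spin":0},{"jaw":1,"x":52,"y":0,"z":0,"spin":0},{"jaw":1,"x":52,"y":0,"z":0,"spin":0},{"jaw":1,"x":52,"y":0,"z":0,"spin":0},{"jaw":1,"x":50,"y":20,"z":0,"spin":0},{"jaw":1,"x":28,"y":20,"z":0,"spin":0}]'
python3 -m crank '[{"jaw":1,"x":0,"y":0,"z":10,"spin":8},{"jaw":1,"x":0,"y":0,"z":10,"spin":8},{"jaw":1,"x":0,"y":0,"z":10,"spin":7.5},{"jaw":1,"x":0,"y":0,"z":0,"spin":0}]'
python3 - <<'E'
from h import *
o=manip.observe(); print(o["time"],o["tcp_pos"],o["orientation"])
c,R,t=cal("wrist"); print(-R.T@t)
im,d=manip.snapshot("wrist"); save("w2",cv2.convertScaleAbs(im,alpha=1.4)); np.savez("/tmp/w2",im=im,d=d,R=R,t=t)
for l in("paddle","jar_blue","jar_green"): print(l,[(np.round(r["at"]),round(r["conf"],2)) for r in manip.mark_of(l,"wrist")])
E
```

```text
time: 3.0
tcp_pos: [0.5192, -0.388, 0.2562]
orientation: [[0.941, 0.338, 0.0], [0.338, -0.941, -0.0], [0.0, 0.0, -1.0]]
ft_force: [0.6, -1.6, 0.2]
width: 0.0852
grip_force: 0.0
time: 3.5
tcp_pos: [0.5166, -0.3887, 0.2255]
orientation: [[0.998, -0.066, -0.001], [-0.066, -0.998, 0.001], [-0.001, -0.001, -1.0]]
ft_force: [0.5, 0.1, 0.0]
width: 0.0854
grip_force: 0.0
3.5 [ 0.51660835 -0.38871319  0.22549142] [[ 0.99779315 -0.06638951 -0.00112016]
 [-0.06638829 -0.99779327  0.00108775]
 [-0.00118991 -0.00101098 -0.99999878]]
[ 0.58697162 -0.39240558  0.34363205]
paddle [(array([321., 179.]), 0.69)]
jar_blue [(array([328., 238.]), 0.61)]
jar_green [(array([324., 111.]), 0.61)]
```

View pics/w2.png

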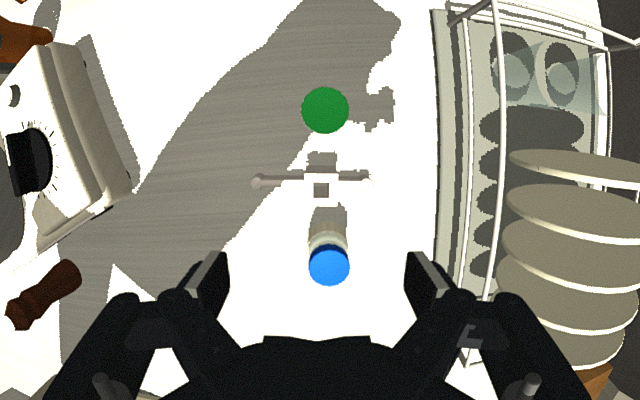

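The paddle is at wrist (321,185), with the green lid at (324,110) and the blue lid at (329,266). I'll measure the hub top with the fisheye depth.

```bash
cat >> h.py <<'E'
def wpts(d,R,t,c):
    V,U=np.mgrid[0:400,0:640]; x=(U-c["cx"])/c["fx"]; y=(V-c["cy"])/c["fy"]; th=np.hypot(x,y)+1e-9
    k=np.tan(np.minimum(th,1.5))/th
    return (np.stack([x*k,y*k,np.ones_like(x)],-1)*d[...,None]-t)@R
def wpx(X,R,t,c):
    p=np.asarray(X)@R.T+t; r=np.hypot(p[...,0],p[...,1]); k=np.arctan2(r,p[...,2])/r
    return np.stack([c["fx"]*p[...,0]*k+c["cx"],c["fy"]*p[...,1]*k+c["cy"]],-1)
def wplane(u,v,z,R,t,c):
    x=(u-c["cx"])/c["fx"]; y=(v-c["cy"])/c["fy"]; th=np.hypot(x,y)+1e-9; k=np.tan(th)/th
    w=np.stack([x*k,y*k,np.ones_like(x)],-1)@R; o=-R.T@t; return o+w*((z-o[2])/w[...,2])[...,None]
E
python3 - <<'E'
from h import *
s=np.load("/tmp/w2.npz"); c,_,_=cal("wrist"); P=wpts(s["d"],s["R"],s["t"],c)
near=np.hypot(P[...,0]-.517,P[...,1]+.389)
m=(near<.03)&(P[...,2]>.045)&(P[...,2]<.058)
p=P[m]; print("hub",m.sum(),p.mean(0),cv2.minAreaRect(p[:,:2].astype(np.float32)),np.median(p[:,2]))
V,U=np.nonzero(m); print(U.min(),U.max(),V.min(),V.max())
f=P[(near<.1)&(near>.025)&(P[...,2]>.018)&(P[...,2]<.03)&(abs(P[...,0]-.517)<.03)]
v=np.linalg.svd(f[:,:2]-f[:,:2].mean(0))[2][0]; print("fin",v,f[:,:2].min(0),f[:,:2].max(0))
# hole: dark blob
g=cv2.cvtColor(s["im"],cv2.COLOR_RGB2GRAY); h=g[180:202,308:334]; 
big=cv2.resize(s["im"][150:225,270:380],None,fx=7,fy=7,interpolation=cv2.INTER_NEAREST); save("w2c",big)
E
```

```text
hub 864 [ 0.51593676 -0.39237486  0.05233852] ((0.5153704285621643, -0.3922908902168274), (0.03148074075579643, 0.03249336779117584), 85.78711700439453) 0.05253199502785981
305 337 173 206
fin [0.08025111 0.99677468] [ 0.5054962  -0.44665352] [ 0.52916917 -0.31698003]
```

View pics/w2c.png

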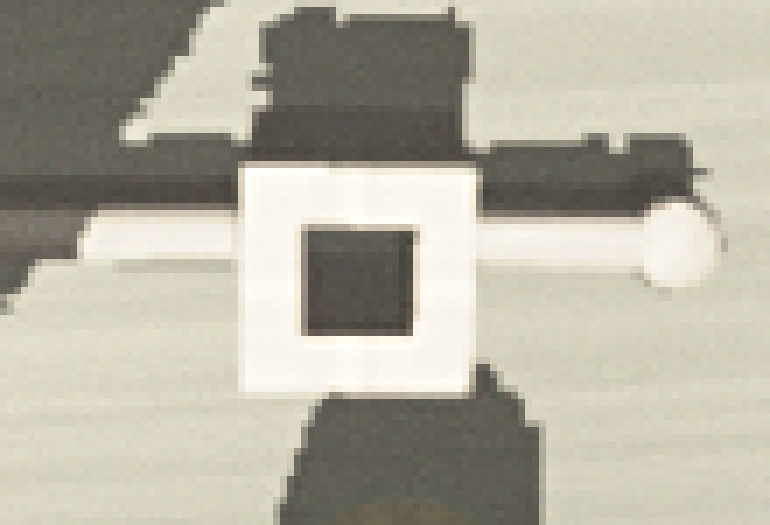

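```bash
python3 -m crank '[{"jaw":1,"x":-0.8,"y":3.7,"z":40,"spin":0.5},{"jaw":1,"x":0,"y":0,"z":45,"spin":0},{"jaw":1,"x":0,"y":0,"z":45,"spin":0},{"jaw":1,"x":0,"y":0,"z":30,"spin":0},{"jaw":1,"x":0,"y":0,"z":12,"spin":0},{"jaw":1,"x":0,"y":0,"z":0,"spin":0}]' 
python3 -m crank '[{"jaw":-1,"x":0,"y":0,"z":0,"spin":0},{"jaw":-1,"x":0,"y":0,"z":0,"spin":0},{"jaw":-1,"x":0,"y":0,"z":0,"spin":0},{"jaw":-1,"x":0,"y":0,"z":0,"spin":0},{"jaw":-1,"x":0,"y":0,"z":0,"spin":0},{"jaw":-1,"x":0,"y":0,"z":0,"spin":0}]' 50
```

```text
time: 4.45
tcp_pos: [0.5158, -0.3926, 0.0544]
orientation: [[0.997, -0.075, -0.0], [-0.075, -0.997, 0.0], [-0.0, -0.0, -1.0]]
ft_force: [0.0, 0.7, 0.0]
width: 0.0852
grip_force: 0.0
time: 5.2
tcp_pos: [0.5161, -0.3928, 0.0552]
orientation: [[0.997, -0.076, 0.001], [-0.076, -0.997, -0.001], [0.001, 0.001, -1.0]]
ft_force: [-1.7, 0.6, 6.1]
width: 0.0311
grip_force: 51.1
```

```bash
python3 -m crank '[{"jaw":-1,"x":0,"y":0,"z":-20,"spin":0},{"jaw":-1,"x":0,"y":0,"z":-45,"spin":0},{"jaw":-1,"x":0,"y":0,"z":-50,"spin":0},{"jaw":-1,"x":0,"y":0,"z":-50,"spin":0},{"jaw":-1,"x":0,"y":0,"z":-50,"spin":0},{"jaw":-1,"x":-10,"y":-20,"z":0,"spin":0}]' 
python3 -m crank '[{"jaw":-1,"x":-10,"y":-56,"z":0,"spin":0},{"jaw":-1,"x":-10,"y":-58,"z":0,"spin":0},{"jaw":-1,"x":-10,"y":-58,"z":0,"spin":0},{"jaw":-1,"x":-10,"y":-58,"z":0,"spin":0},{"jaw":-1,"x":-10,"y":-58,"z":0,"spin":0},{"jaw":-1,"x":-10,"y":-58,"z":0,"spin":0},{"jaw":-1,"x":-6,"y":-58,"z":0,"spin":0},{"jaw":-1,"x":0,"y":-50,"z":0,"spin":0}]'
python3 -m crank '[{"jaw":-1,"x":0,"y":0,"z":0,"spin":-8},{"jaw":-1,"x":0,"y":0,"z":0,"spin":-8},{"jaw":-1,"x":0,"y":0,"z":0,"spin":-8},{"jaw":-1,"x":0,"y":0,"z":0,"spin":0}]'
python3 - <<'E'
from h import *
o=manip.observe(); print(o["time"],o["tcp_pos"])
c,R,t=cal("wrist"); print(-R.T@t)
im,d=manip.snapshot("wrist"); save("w3",im); np.savez("/tmp/w3",im=im,d=d,R=R,t=t,tcp=o["tcp_pos"],o=o["orientation"])
for l in("shaft_foot","bowl_rim","timer_grip"): print(l,[(np.round(r["at"]),round(r["conf"],2)) for r in manip.mark_of(l,"wrist")])
P=wpts(d,R,t,c)
a=P-o["tcp_pos"]
for z0,z1 in((.095,.106),(.07,.08)):
    q=P[(P[...,2]>z0)&(P[...,2]<z1)]; print(z0,len(q))
E
```

```text
time: 5.95
tcp_pos: [0.5083, -0.3734, 0.2731]
orientation: [[0.997, -0.077, 0.005], [-0.077, -0.997, -0.005], [0.005, 0.005, -1.0]]
ft_force: [0.1, 0.2, -3.2]
width: 0.0312
grip_force: 50.3
time: 6.95
tcp_pos: [0.4739, 0.0673, 0.2695]
orientation: [[0.999, -0.044, 0.001], [-0.044, -0.999, 0.017], [-0.0, -0.017, -1.0]]
ft_force: [0.2, -0.8, -1.1]
width: 0.0311
grip_force: 50.5
time: 7.45
tcp_pos: [0.4747, 0.0647, 0.2692]
orientation: [[0.932, 0.361, 0.0], [0.361, -0.932, 0.016], [0.006, -0.015, -1.0]]
ft_force: [0.3, -0.4, -1.5]
width: 0.031
grip_force: 50.5
7.45 [0.47472054 0.06465544 0.26917204]
[0.54034578 0.08921734 0.38781886]
shaft_foot [(array([324., 112.]), 0.69)]
bowl_rim [(array([317., 238.]), 0.61), (array([326., 112.]), 0.49)]
timer_grip [(array([503., 145.]), 0.96)]
0.095 15855
0.07 3336
```

View pics/w3.png

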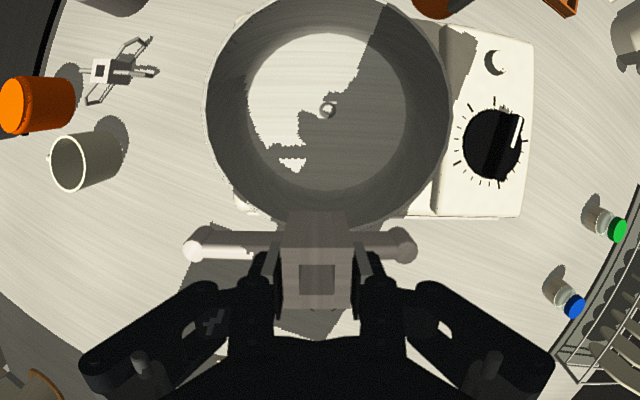

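The paddle is held, with its hub at wrist (317,285). The shaft tip shows at (327,109), and the timer at (495,147) with its white line at (517,130). Next I'll measure those.

```bash
python3 - <<'E'
from h import *
s=np.load("/tmp/w3.npz"); c,_,_=cal("wrist"); R,t=s["R"],s["t"]; P=wpts(s["d"],R,t,c); tcp=s["tcp"];O=s["o"]
V,U=np.mgrid[0:400,0:640]
m=(np.hypot(U-327,V-109)<18)&(P[...,2]>.12)&(P[...,2]<.15); p=P[m]
print("shaft",m.sum(),p.mean(0),"box",cv2.minAreaRect(p[:,:2].astype(np.float32)))
top=p[p[:,2]>.1385]; print("tip",len(top),top.mean(0))
m=(P[...,2]>.158)&(P[...,2]<.168)&(np.hypot(P[...,0]-.551,P[...,1]-.086)<.11)&(np.hypot(P[...,0]-.551,P[...,1]-.086)>.08); q=P[m][:,:2]
s2=np.linalg.lstsq(np.c_[2*q,np.ones(len(q))],(q**2).sum(1),rcond=None)[0]; print("rim",s2[:2],np.sqrt(s2[2]+s2[:2]@s2[:2]),len(q))
m=(P[...,2]>.094)&(P[...,2]<.104)&(U>430)&(U<545)&(V<230); q=P[m][:,:2].astype(np.float32); print("head",cv2.minAreaRect(q),len(q))
m=(P[...,2]>.128)&(P[...,2]<.145)&(U>440)&(U<545)&(V>90)&(V<190); q=P[m]; print("bar",cv2.minAreaRect(q[:,:2].astype(np.float32)),len(q),q[:,2].mean(),q.mean(0))
# held paddle, in tool frame
L=(P-tcp)@O
m=(abs(L[...,0])<.03)&(abs(L[...,1])<.0155)&(L[...,2]>-.01)&(L[...,2]<.03)
m&=(V>200); h=L[m]; print("hub tool z hist",np.histogram(h[:,2],8)); 
z=np.median(h[(h[:,0]<.012)][:,2]); k=m&(abs(L[...,2]-z)<.003); a=L[k]; print("hubtop z",z,a.mean(0),a.min(0),a.max(0),k.sum())
f=(L[...,2]>.02)&(L[...,2]<.035)&(abs(L[...,0])<.03)&(abs(L[...,1])<.085)&(abs(L[...,1])>.04)&(V<275); b=L[f]; 
v=np.linalg.svd(b[:,:2]-b[:,:2].mean(0))[2][0]; print("fins",len(b),b.min(0),b.max(0),v)
for sgn in(1,-1):
    e=b[b[:,1]*sgn>0]; print(sgn,e.mean(0),len(e))
save("w3c",cv2.convertScaleAbs(cv2.resize(s["im"][80:200,440:560],None,fx=5,fy=5,interpolation=cv2.INTER_CUBIC),alpha=1.2))
E
```

```text
shaft 299 [0.54871492 0.08702372 0.13530118] box ((0.548525869846344, 0.08671616017818451), (0.014048529788851738, 0.013770047575235367), 21.202312469482422)
tip 44 [0.5480142  0.08670068 0.14015896]
rim [0.5482083  0.08690528] 0.09239964249768452 4154
head ((0.6194751262664795, -0.0684404969215393), (0.22774633765220642, 0.11203909665346146), 20.07162094116211) 12147
bar ((0.5874989628791809, -0.07881813496351242), (0.06710943579673767, 0.014910685829818249), 5.236639022827148) 1139 0.1366509659034773 [ 0.58658704 -0.07682329  0.13665097]
hub tool z hist (array([  85,   70, 3328,  558,  492,  403,  386,  392]), array([-9.98964822e-03, -4.99318875e-03,  3.27072981e-06,  4.99973021e-03,
        9.99618968e-03,  1.49926492e-02,  1.99891086e-02,  2.49855681e-02,
        2.99820276e-02]))
hubtop z 0.002797973748470143 [ 1.68896383e-03 -3.37466990e-05  2.71002453e-03] [-0.01675319 -0.01549993 -0.0001851 ] [0.0168276  0.01542095 0.0057963 ] 3418
fins 1703 [-0.00691232 -0.07646789  0.02672662] [0.00799775 0.05452727 0.03499276] [-0.00136899  0.99999906]
1 [0.00158798 0.04675566 0.02943847] 553
-1 [ 0.00174576 -0.05825476  0.02957535] 1150
```

View pics/w3c.png

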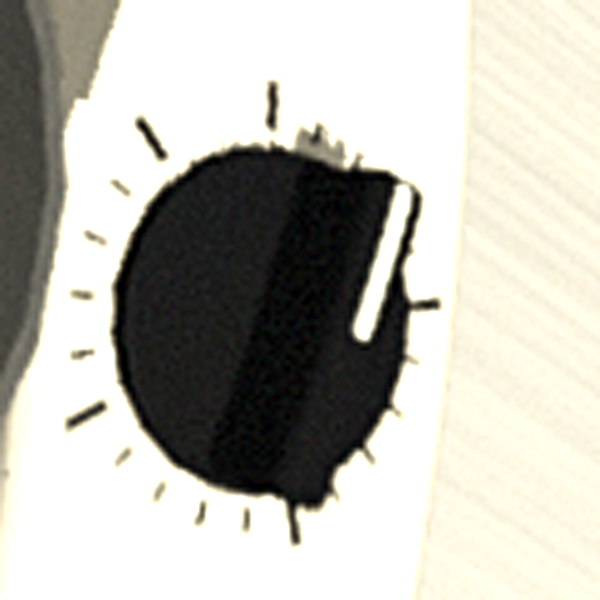

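```bash
python3 -m crank '[{"jaw":-1,"x":25,"y":2,"z":0,"spin":0},{"jaw":-1,"x":32,"y":2,"z":0,"spin":0},{"jaw":-1,"x":19.7,"y":2,"z":20,"spin":1.1},{"jaw":-1,"x":0,"y":0,"z":30,"spin":0},{"jaw":-1,"x":0,"y":0,"z":8,"spin":0},{"jaw":-1,"x":0,"y":0,"z":0,"spin":0},{"jaw":-1,"x":0,"y":0,"z":0,"spin":0}]'
python3 - <<'E'
from h import *
o=manip.observe(); p,O=o["tcp_pos"],o["orientation"]; print(o["time"],p,O,o["dq"])
print("yaw",np.degrees(np.arctan2(O[1,0],O[0,0])))
for a in(.0027,.054): 
    q=p+O[:,2]*a; e=np.array([.5484,.0868,0])-q; print("at",a,q,"needed tool xy mm",(O.T@np.r_[e[:2],0])[:2]*1e3)
E
```

```text
time: 8.52
tcp_pos: [0.549, 0.0876, 0.213]
orientation: [[0.939, 0.344, 0.003], [0.344, -0.939, 0.016], [0.008, -0.014, -1.0]]
ft_force: [-0.2, -0.0, -1.8]
width: 0.0312
grip_force: 50.3
8.525 [0.54899619 0.08763    0.21302568] [[ 0.93906227  0.34373793  0.00250661]
 [ 0.34365571 -0.93895585  0.0162068 ]
 [ 0.00792448 -0.01435778 -0.99986552]] [ 0.00053861 -0.00228009 -0.00136329 -0.00592192 -0.00093899 -0.00165903]
yaw 20.100415438284436
at 0.0027 [0.54900296 0.08767376 0.21032604] needed tool xy mm [-0.86648736  0.61315827]
at 0.054 [0.54913155 0.08850516 0.15903294] needed tool xy mm [-1.27295873  1.34961336]
```

```bash
python3 -m crank '[{"jaw":-1,"x":-1.2,"y":1.3,"z":0,"spin":0},{"jaw":-1,"x":0,"y":0.2,"z":14,"spin":0},{"jaw":-1,"x":-0.1,"y":0.1,"z":6,"spin":0},{"jaw":-1,"x":0,"y":0.1,"z":6,"spin":0},{"jaw":-1,"x":0,"y":0.1,"z":4,"spin":0},{"jaw":-1,"x":0,"y":0,"z":0,"spin":0}]'
```

```text
time: 9.28
tcp_pos: [0.548, 0.086, 0.1813]
orientation: [[0.939, 0.344, 0.0], [0.344, -0.939, 0.016], [0.006, -0.015, -1.0]]
ft_force: [-0.6, -0.7, -1.6]
width: 0.031
grip_force: 50.5
```

It has slid onto the shaft with no resistance. Continuing down.

```bash
python3 -m crank '[{"jaw":-1,"x":-0.1,"y":0.2,"z":10,"spin":0},{"jaw":-1,"x":0,"y":0.2,"z":10,"spin":0},{"jaw":-1,"x":-0.1,"y":0.2,"z":10,"spin":0},{"jaw":-1,"x":0,"y":0.1,"z":8,"spin":0},{"jaw":-1,"x":0,"y":0,"z":0,"spin":0}]'
python3 -m crank '[{"jaw":-1,"x":0,"y":0.1,"z":4,"spin":0},{"jaw":-1,"x":0,"y":0,"z":3,"spin":0},{"jaw":-1,"x":0,"y":0,"z":1.5,"spin":0},{"jaw":-1,"x":0,"y":0,"z":0,"spin":0}]'
```

```text
time: 9.9
tcp_pos: [0.5478, 0.0859, 0.1429]
orientation: [[0.939, 0.344, -0.001], [0.344, -0.939, 0.016], [0.005, -0.015, -1.0]]
ft_force: [0.6, 0.9, -2.2]
width: 0.0311
grip_force: 50.5
time: 10.4
tcp_pos: [0.5484, 0.0862, 0.1367]
orientation: [[0.939, 0.344, 0.003], [0.344, -0.939, 0.016], [0.008, -0.014, -1.0]]
ft_force: [-4.1, 2.9, 11.9]
width: 0.0311
grip_force: 52.2
```

```bash
python3 -m crank '[{"jaw":1,"x":0,"y":0,"z":-0.8,"spin":0},{"jaw":1,"x":0,"y":0,"z":0,"spin":0},{"jaw":1,"x":0,"y":0,"z":0,"spin":0},{"jaw":1,"x":0,"y":0,"z":0,"spin":0},{"jaw":1,"x":0,"y":0,"z":-20,"spin":0},{"jaw":1,"x":0,"y":0,"z":-40,"spin":0},{"jaw":1,"x":0,"y":0,"z":-40,"spin":0},{"jaw":1,"x":0,"y":0,"z":0,"spin":0}]'
python3 - <<'E'
from h import *
o=manip.observe(); print(o["time"],o["tcp_pos"],o["ft_force"])
c,R,t=cal("wrist")
im,d=manip.snapshot("wrist"); save("w4",im); np.savez("/tmp/w4",im=im,d=d,R=R,t=t)
P=wpts(d,R,t,c); r=np.hypot(P[...,0]-.5484,P[...,1]-.0868)
m=(r<.03)&(r>.01)&(P[...,2]>.11); p=P[m]; print("hubtop",np.percentile(p[:,2],[5,25,50,75,95]),len(p))
p=p[p[:,2]>.125]; print(cv2.minAreaRect(p[:,:2].astype(np.float32)),np.linalg.lstsq(np.c_[p[:,:2]-p[:,:2].mean(0),np.ones(len(p))],p[:,2],rcond=None)[0])
m=(r<.012); print("tip z",np.percentile(P[m][:,2],[50,90,99]))
m=(r>.03)&(r<.075)&(P[...,2]>.098); print("fin z",np.percentile(P[m][:,2],[10,50,90]),m.sum()," floor",np.median(P[(r>.04)&(r<.075)&(P[...,2]<.092)][:,2]))
E
```

```text
time: 11.4
tcp_pos: [0.5493, 0.0844, 0.2388]
orientation: [[0.939, 0.344, 0.006], [0.344, -0.939, 0.016], [0.011, -0.013, -1.0]]
ft_force: [0.9, 1.1, -0.6]
width: 0.0854
grip_force: 0.0
11.4 [0.54931688 0.08435308 0.23884636] [ 0.90295934  1.10857706 -0.58653563]
hubtop [0.13345026 0.29615363 0.30501174 0.31222844 0.31751114] 14535
((0.5504320859909058, 0.08751825243234634), (0.03753190115094185, 0.056654807180166245), 20.03487777709961) [4.89526597 1.74882398 0.29067765]
tip z [0.29834172 0.30921878 0.31149105]
fin z [0.24943887 0.29362124 0.31841703] 31119  floor 0.08166668625782278
```

View pics/w4.png

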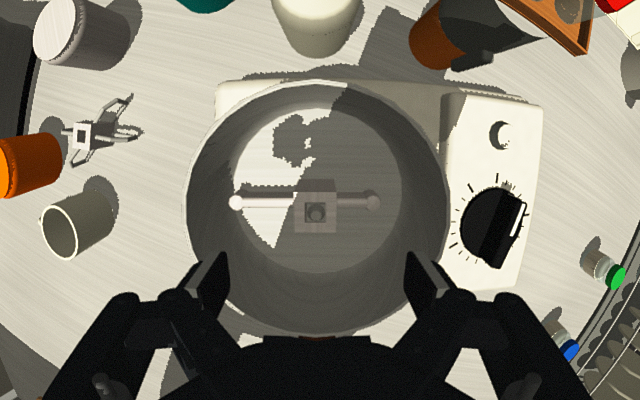

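The paddle is on the shaft: hub at wrist (316,212), with the shaft tip through it. Next I'll check its seating without the finger points, then work out the timer approach.

```bash
python3 - <<'E'
from h import *
s=np.load("/tmp/w4.npz"); c,_,_=cal("wrist"); R,t=s["R"],s["t"]; P=wpts(s["d"],R,t,c); V,U=np.mgrid[0:400,0:640]
b=(U>225)&(U<405)&(V<245)&(P[...,2]<.2); r=np.hypot(P[...,0]-.5484,P[...,1]-.0868)
p=P[b&(r<.022)&(P[...,2]>.12)]; print("hubtop z",np.percentile(p[:,2],[10,50,75,90,99]))
p=p[(p[:,2]>.128)&(p[:,2]<.1365)]; print(cv2.minAreaRect(p[:,:2].astype(np.float32)),np.median(p[:,2]),np.linalg.lstsq(np.c_[p[:,:2]-p[:,:2].mean(0),np.ones(len(p))],p[:,2],rcond=None)[0])
p=P[b&(r>.03)&(r<.08)&(P[...,2]>.1)&(P[...,2]<.12)&(V>185)&(V<220)]; print("fin z",np.percentile(p[:,2],[10,50,90]))
m=(P[...,2]>.130)&(P[...,2]<.145)&(U>450)&(U<545)&(V>170)&(V<280); q=P[m]; print("bar",cv2.minAreaRect(q[:,:2].astype(np.float32)),len(q))
o=manip.observe(); O=o["orientation"]; h=np.degrees(np.arctan2(O[1,0],O[0,0])); print(np.degrees(o["joint_positions"]),"heading",h)
e=np.array([.5875,-.0788])-o["tcp_pos"][:2]; print("tool shift",O[:2,:2].T@e*1e3)
E
```

```text
hubtop z [0.13169969 0.13362641 0.13416164 0.13473041 0.1405964 ]
((0.5480135083198547, 0.08773386478424072), (0.03275410830974579, 0.031354889273643494), 21.061620712280273) 0.13364551145167614 [-0.01104364 -0.00572309  0.13357749]
fin z [0.10465028 0.1071451  0.10825207]
bar ((0.5878744125366211, -0.07907597720623016), (0.06657441705465317, 0.01592785306274891), 5.154560565948486) 1160
[ -0.37586825  15.49284881  -0.65892845  73.68077465   0.93025168
 159.49642086] heading 20.125647128157183
tool shift [-19.64398231 166.57518675]
```

Hub top is at 133.6 mm and the fins at 107 mm, so the paddle is home. Now the timer. The last joint allows one 180° wind from heading 185°, so I'll need a regrasp for the rest.

```bash
python3 -m crank '[{"jaw":1,"x":-5,"y":30,"z":0,"spin":0},{"jaw":1,"x":-5,"y":45,"z":0,"spin":0},{"jaw":1,"x":-5,"y":45,"z":0,"spin":0},{"jaw":1,"x":-4.6,"y":46.6,"z":0,"spin":0},{"jaw":1,"x":0,"y":0,"z":0,"spin":-10},{"jaw":1,"x":0,"y":0,"z":0,"spin":-10},{"jaw":1,"x":0,"y":0,"z":0,"spin":-10},{"jaw":1,"x":0,"y":0,"z":0,"spin":-10}]'
python3 -m crank '[{"jaw":1,"x":0,"y":0,"z":0,"spin":-10.5},{"jaw":1,"x":0,"y":0,"z":0,"spin":-10.5},{"jaw":1,"x":0,"y":0,"z":0,"spin":-10.5},{"jaw":1,"x":0,"y":0,"z":0,"spin":-10.5},{"jaw":1,"x":0,"y":0,"z":0,"spin":-10.5},{"jaw":1,"x":0,"y":0,"z":0,"spin":-10.5},{"jaw":1,"x":0,"y":0,"z":0,"spin":-10.5},{"jaw":1,"x":0,"y":0,"z":0,"spin":-10.5}]'
python3 -m crank '[{"jaw":1,"x":0,"y":0,"z":0,"spin":-10.5},{"jaw":1,"x":0,"y":0,"z":0,"spin":-10.5},{"jaw":1,"x":0,"y":0,"z":0,"spin":-10},{"jaw":1,"x":0,"y":0,"z":0,"spin":-10},{"jaw":1,"x":0,"y":0,"z":0,"spin":0}]'
cat > now.py <<'E'
from h import *
o=manip.observe(); O=o["orientation"]; p=o["tcp_pos"]; h=np.degrees(np.arctan2(O[1,0],O[0,0])); print(o["time"],p,"heading",h%360,"j6",np.degrees(o["joint_positions"][5]),O[:,2])
q=p+O[:,2]*.006; print("tool shift for axis at grasp height",(O.T@np.r_[np.array([.5876,-.0789])-(p+O[:,2]*(p[2]-.130))[:2],0])*1e3)
E
python3 now.py
```

```text
time: 12.45
tcp_pos: [0.5866, -0.0787, 0.2317]
orientation: [[0.493, 0.87, -0.002], [0.87, -0.493, 0.017], [0.014, -0.01, -1.0]]
ft_force: [0.4, 0.2, -0.4]
width: 0.0854
grip_force: 0.0
time: 13.45
tcp_pos: [0.5866, -0.0787, 0.2317]
orientation: [[-0.814, 0.581, -0.002], [0.581, 0.814, 0.017], [0.011, 0.013, -1.0]]
ft_force: [0.3, -0.1, 0.1]
width: 0.0856
grip_force: 0.0
time: 14.08
tcp_pos: [0.5867, -0.0786, 0.232]
orientation: [[-0.996, -0.088, -0.001], [-0.088, 0.996, 0.017], [-0.0, 0.017, -1.0]]
ft_force: [-0.2, -0.4, -0.2]
width: 0.0856
grip_force: 0.0
14.075 [ 0.58666203 -0.07864903  0.23197122] heading 185.05991322472173 j6 -21.233064428460338 [-0.00145104  0.01680831 -0.99985768]
tool shift for axis at grasp height [-0.90839623 -2.0527658  -0.03460302]
```

```bash
python3 -m crank '[{"jaw":1,"x":-1,"y":-2,"z":30,"spin":0},{"jaw":1,"x":0,"y":0,"z":35,"spin":0},{"jaw":1,"x":0,"y":0,"z":21,"spin":0},{"jaw":1,"x":0,"y":0,"z":8,"spin":0},{"jaw":1,"x":0,"y":0,"z":0,"spin":0}]'
python3 -m crank '[{"jaw":-1,"x":0,"y":0,"z":0,"spin":0},{"jaw":-1,"x":0,"y":0,"z":0,"spin":0},{"jaw":-1,"x":0,"y":0,"z":0,"spin":0},{"jaw":-1,"x":0,"y":0,"z":0,"spin":0},{"jaw":-1,"x":0,"y":0,"z":0,"spin":0},{"jaw":-1,"x":0,"y":0,"z":0,"spin":0},{"jaw":-1,"x":0,"y":0,"z":0,"spin":0}]' 80; python3 now.py
```

```text
time: 14.7
tcp_pos: [0.5882, -0.0791, 0.139]
orientation: [[-0.996, -0.088, -0.0], [-0.088, 0.996, 0.017], [-0.001, 0.016, -1.0]]
ft_force: [0.0, -0.4, 0.4]
width: 0.0853
grip_force: 0.0
time: 15.58
tcp_pos: [0.5885, -0.0807, 0.14]
orientation: [[-0.996, -0.088, 0.002], [-0.088, 0.996, 0.013], [-0.003, 0.013, -1.0]]
ft_force: [-0.8, -6.8, 3.2]
width: 0.0122
grip_force: 79.4
15.575 [ 0.58853388 -0.08065413  0.13995462] heading 185.05395411351378 j6 -21.29272637826685 [ 0.00150616  0.01316669 -0.99991218]
tool shift for axis at grasp height [0.80220395 1.70022235 0.01994114]
```

```bash
python3 -m crank '[{"jaw":-1,"x":0.5,"y":-1.4,"z":0,"spin":0},{"jaw":-1,"x":0,"y":0,"z":0,"spin":5},{"jaw":-1,"x":0,"y":0,"z":0,"spin":8},{"jaw":-1,"x":0,"y":0,"z":0,"spin":8},{"jaw":-1,"x":0,"y":0,"z":0,"spin":8},{"jaw":-1,"x":0,"y":0,"z":0,"spin":8},{"jaw":-1,"x":0,"y":0,"z":0,"spin":8}]'
python3 now.py
```

```text
time: 16.45
tcp_pos: [0.5884, -0.0818, 0.14]
orientation: [[-0.764, 0.645, 0.002], [0.645, 0.764, 0.014], [0.007, 0.012, -1.0]]
ft_force: [-1.2, -6.9, 3.8]
width: 0.0124
grip_force: 79.7
16.45 [ 0.58836056 -0.08179998  0.13995116] heading 139.84293777835362 j6 23.79746514056155 [ 0.00195415  0.0135285  -0.99990658]
tool shift for axis at grasp height [2.37941284 1.61018107 0.03588683]
```

```bash
python3 -m crank '[{"jaw":-1,"x":0,"y":0,"z":0,"spin":9},{"jaw":-1,"x":0,"y":0,"z":0,"spin":9},{"jaw":-1,"x":0,"y":0,"z":0,"spin":9},{"jaw":-1,"x":0,"y":0,"z":0,"spin":9},{"jaw":-1,"x":0,"y":0,"z":0,"spin":9},{"jaw":-1,"x":0,"y":0,"z":0,"spin":9},{"jaw":-1,"x":0,"y":0,"z":0,"spin":9},{"jaw":-1,"x":0,"y":0,"z":0,"spin":9}]'
python3 -m crank '[{"jaw":-1,"x":0,"y":0,"z":0,"spin":9},{"jaw":-1,"x":0,"y":0,"z":0,"spin":9},{"jaw":-1,"x":0,"y":0,"z":0,"spin":9},{"jaw":-1,"x":0,"y":0,"z":0,"spin":9},{"jaw":-1,"x":0,"y":0,"z":0,"spin":9},{"jaw":-1,"x":0,"y":0,"z":0,"spin":9},{"jaw":-1,"x":0,"y":0,"z":0,"spin":9},{"jaw":-1,"x":0,"y":0,"z":0,"spin":0}]'
python3 now.py
```

```text
time: 17.45
tcp_pos: [0.5869, -0.0824, 0.1399]
orientation: [[0.378, 0.926, -0.001], [0.926, -0.378, 0.012], [0.011, -0.005, -1.0]]
ft_force: [-9.1, -9.5, 7.8]
width: 0.0125
grip_force: 80.1
time: 18.45
tcp_pos: [0.5858, -0.0814, 0.1399]
orientation: [[0.996, 0.086, -0.003], [0.086, -0.996, 0.014], [-0.002, -0.014, -1.0]]
ft_force: [-12.8, -4.8, 11.5]
width: 0.0124
grip_force: 80.6
18.45 [ 0.58577059 -0.08144822  0.13991516] heading 4.957308387643282 j6 158.67828108286946 [-0.00308753  0.01355511 -0.99990336]
tool shift for axis at grasp height [ 2.06165072 -2.24390021  0.0269767 ]
```

```bash
python3 -m crank '[{"jaw":1,"x":0,"y":0,"z":0,"spin":0},{"jaw":1,"x":0,"y":0,"z":0,"spin":0},{"jaw":1,"x":0,"y":0,"z":0,"spin":0},{"jaw":1,"x":0,"y":0,"z":-25,"spin":0},{"jaw":1,"x":0,"y":0,"z":-45,"spin":0},{"jaw":1,"x":0,"y":0,"z":-35,"spin":0},{"jaw":1,"x":0,"y":0,"z":0,"spin":-10},{"jaw":1,"x":0,"y":0,"z":0,"spin":-10}]'
python3 - <<'E'
from h import *
c,R,t=cal("wrist"); im,d=manip.snapshot("wrist"); np.savez("/tmp/w5",im=im,d=d,R=R,t=t); save("w5",im)
P=wpts(d,R,t,c); m=(P[...,2]>.130)&(P[...,2]<.145)&(np.hypot(P[...,0]-.5877,P[...,1]+.080)<.04); q=P[m]
print(cv2.minAreaRect(q[:,:2].astype(np.float32)),m.sum())
E
python3 now.py
python3 -m crank '[{"jaw":1,"x":0,"y":0,"z":0,"spin":-10},{"jaw":1,"x":0,"y":0,"z":0,"spin":-10},{"jaw":1,"x":0,"y":0,"z":0,"spin":-10},{"jaw":1,"x":0,"y":0,"z":0,"spin":-10},{"jaw":1,"x":0,"y":0,"z":0,"spin":-10},{"jaw":1,"x":0,"y":0,"z":0,"spin":-10},{"jaw":1,"x":0,"y":0,"z":0,"spin":-10},{"jaw":1,"x":0,"y":0,"z":0,"spin":-10}]'
python3 -m crank '[{"jaw":1,"x":0,"y":0,"z":0,"spin":-10},{"jaw":1,"x":0,"y":0,"z":0,"spin":-10},{"jaw":1,"x":0,"y":0,"z":0,"spin":-10},{"jaw":1,"x":0,"y":0,"z":0,"spin":-10},{"jaw":1,"x":0,"y":0,"z":0,"spin":-10},{"jaw":1,"x":0,"y":0,"z":0,"spin":-10},{"jaw":1,"x":0,"y":0,"z":0,"spin":-10},{"jaw":1,"x":0,"y":0,"z":0,"spin":-10}]'
python3 now.py
```

```text
time: 19.45
tcp_pos: [0.5881, -0.0822, 0.2447]
orientation: [[0.903, 0.43, 0.002], [0.43, -0.903, 0.016], [0.008, -0.014, -1.0]]
ft_force: [0.3, 0.4, -0.6]
width: 0.0853
grip_force: 0.0
((0.5870969295501709, -0.0797942653298378), (0.06670231372117996, 0.014770550653338432), 4.995515823364258) 1519
19.5 [ 0.58799933 -0.08220817  0.24436947] heading 25.944796286302036 j6 137.57948244086194 [ 9.58464714e-04  1.62603767e-02 -9.99867332e-01]
tool shift for axis at grasp height [ 0.17605783 -1.52498994  0.02306503]
time: 20.5
tcp_pos: [0.5879, -0.0822, 0.244]
orientation: [[-0.264, 0.965, 0.0], [0.964, 0.264, 0.016], [0.016, 0.005, -1.0]]
ft_force: [0.0, 0.6, -0.1]
width: 0.0854
grip_force: 0.0
time: 21.5
tcp_pos: [0.5879, -0.0822, 0.2441]
orientation: [[-0.996, -0.092, 0.0], [-0.092, 0.996, 0.016], [-0.002, 0.016, -1.0]]
ft_force: [-0.0, 0.7, 0.3]
width: 0.0853
grip_force: 0.0
21.5 [ 0.58793405 -0.08221465  0.24407949] heading 185.2889350644672 j6 -21.764224269424503 [ 4.15591108e-04  1.63913869e-02 -9.99865566e-01]
tool shift for axis at grasp height [0.24666244 1.47355687 0.02352265]
```

View pics/w5.png

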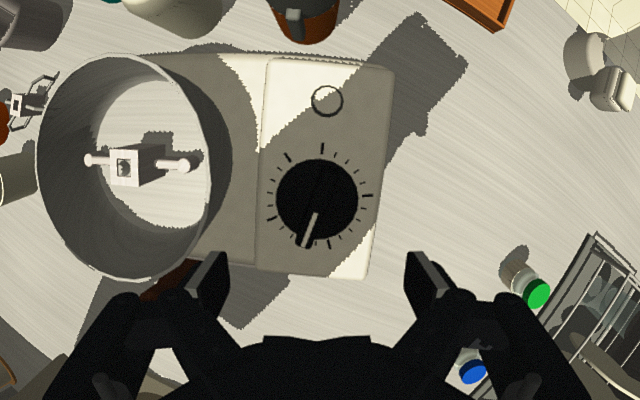

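The pointer at (309,230) lies between the 10 and 15 marks, about 12.2 minutes, so 45° remain. Regrasping.

```bash
python3 -m crank '[{"jaw":1,"x":0,"y":0.5,"z":30,"spin":0},{"jaw":1,"x":0,"y":0,"z":40,"spin":0},{"jaw":1,"x":0,"y":0,"z":25,"spin":0},{"jaw":1,"x":0,"y":0,"z":9,"spin":0},{"jaw":1,"x":0,"y":0,"z":0,"spin":0}]'
python3 -m crank '[{"jaw":-1,"x":0,"y":0,"z":0,"spin":0},{"jaw":-1,"x":0,"y":0,"z":0,"spin":0},{"jaw":-1,"x":0,"y":0,"z":0,"spin":0},{"jaw":-1,"x":0,"y":0,"z":0,"spin":0},{"jaw":-1,"x":0,"y":0,"z":0,"spin":0},{"jaw":-1,"x":0,"y":0,"z":0,"spin":0},{"jaw":-1,"x":0,"y":0,"z":0,"spin":0}]' 80
python3 -m crank '[{"jaw":-1,"x":0,"y":0,"z":0,"spin":8},{"jaw":-1,"x":0,"y":0,"z":0,"spin":8},{"jaw":-1,"x":0,"y":0,"z":0,"spin":8},{"jaw":-1,"x":0,"y":0,"z":0,"spin":8},{"jaw":-1,"x":0,"y":0,"z":0,"spin":8},{"jaw":-1,"x":0,"y":0,"z":0,"spin":5},{"jaw":-1,"x":0,"y":0,"z":0,"spin":0},{"jaw":-1,"x":0,"y":0,"z":0,"spin":0}]'; python3 now.py
```

```text
time: 22.12
tcp_pos: [0.5879, -0.0801, 0.1403]
orientation: [[-0.996, -0.088, 0.0], [-0.088, 0.996, 0.016], [-0.002, 0.016, -1.0]]
ft_force: [-0.4, -0.2, 0.6]
width: 0.0853
grip_force: 0.0
time: 23.0
tcp_pos: [0.588, -0.0808, 0.1409]
orientation: [[-0.996, -0.089, 0.001], [-0.089, 0.996, 0.015], [-0.003, 0.015, -1.0]]
ft_force: [-2.7, -4.5, 5.3]
width: 0.0125
grip_force: 79.3
time: 24.0
tcp_pos: [0.5879, -0.0815, 0.1408]
orientation: [[-0.767, 0.642, 0.001], [0.642, 0.767, 0.013], [0.008, 0.011, -1.0]]
ft_force: [-3.4, -7.7, 4.7]
width: 0.0122
grip_force: 79.3
24.0 [ 0.58791493 -0.08149061  0.14083431] heading 140.0652397003913 j6 23.60235981119239 [ 0.0010656   0.01336318 -0.99991014]
tool shift for axis at grasp height [1.82029331 1.66558258 0.03233619]
```

Released next, lifting clear, and checking the final pointer angle plus the other objects.

```bash
python3 -m crank '[{"jaw":1,"x":0,"y":0,"z":0,"spin":0},{"jaw":1,"x":0,"y":0,"z":0,"spin":0},{"jaw":1,"x":0,"y":0,"z":0,"spin":0},{"jaw":1,"x":0,"y":0,"z":-25,"spin":0},{"jaw":1,"x":0,"y":0,"z":-45,"spin":0},{"jaw":1,"x":0,"y":0,"z":-35,"spin":0},{"jaw":1,"x":0,"y":0,"z":0,"spin":0}]'
python3 - <<'E'
from h import *
c,R,t=cal("wrist"); im,d=manip.snapshot("wrist"); save("w6",im)
P=wpts(d,R,t,c); V,U=np.mgrid[0:400,0:640]; r=np.hypot(P[...,0]-.5873,P[...,1]+.080)
m=(P[...,2]>.130)&(P[...,2]<.145)&(r<.04); q=P[m]
print(cv2.minAreaRect(q[:,:2].astype(np.float32)),m.sum())
# pointer and printed marks in polar angle about the knob axis: clockwise from assumed yaw 20
g=im.max(2); w=m&(g>np.percentile(g[m],90)); w=P[w]; print("white",np.degrees(np.arctan2(*(w[:,:2].mean(0)-[.5873,-.080])[::-1]))%360)
S={n:np.load(f"/tmp/{n}.npz") for n in("scene","side")}
for n in S:
    im2,d2=manip.snapshot(n); D=cv2.absdiff(im2,S[n]["im"]).max(2)
    for l in("jar_green","jar_blue","oil_sprayer","mill","beater","mug"): print(n,l,[np.round(x["at"]) for x in manip.cut_out(l,n)[:1]])
    if n=="scene": save("end",im2)
print(manip.observe()["ft_force"])
E
```

```text
time: 24.88
tcp_pos: [0.5888, -0.0819, 0.248]
orientation: [[-0.768, 0.641, 0.005], [0.641, 0.768, 0.015], [0.006, 0.015, -1.0]]
ft_force: [0.1, -0.2, 0.5]
width: 0.0852
grip_force: 0.0
((0.5865572094917297, -0.07913651317358017), (0.013690243475139141, 0.06567433476448059), 49.962371826171875) 1419
white 140.71835306736543
scene jar_green [array([169., 233.])]
scene jar_blue [array([178., 192.])]
scene oil_sprayer [array([310., 157.])]
scene mill [array([310., 160.])]
scene beater [array([424., 202.])]
scene mug [array([414., 164.])]
side jar_green [array([331., 152.])]
side jar_blue [array([363., 152.])]
side oil_sprayer [array([272., 188.])]
side mill [array([370., 211.])]
side beater [array([325., 294.])]
side mug [array([370., 296.])]
[-0.78230606 -0.09582031  0.28141049]
```

View pics/w6.png

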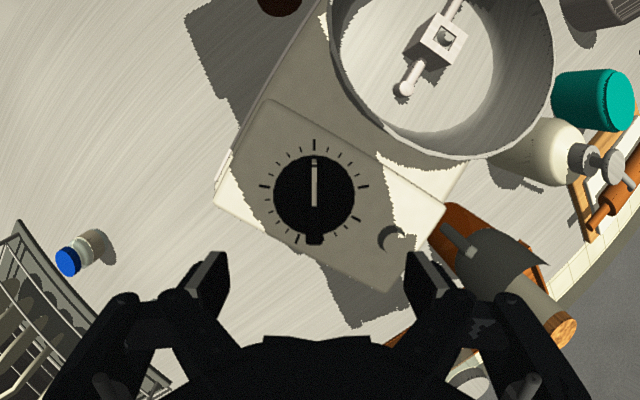

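The pointer at (314,180) lines up with the long mark at (314,145), at heading 140°, which is the 15-minute mark. The paddle is still home, and the objects I re-checked have not moved.

```bash
python3 -c "
from rig import manip
print(manip.finish_job())"
```

```text
the job is handed in; nothing more can be done
None
```

The job is handed in at about 25 s: the kneading paddle is fully down on the drive shaft, the timer is wound to 15 minutes, both are released, and the other things I re-checked are where they started.

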